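# Shut and lock the access cover of a bench control box

## Task

Swing the open hinged cover on top of the blue control box gently down until it lies fully shut. Then push its wing-headed quarter-turn stud in and, keeping it pushed in, turn it a full quarter turn clockwise (seen from above), and let go, so that it stays locked. Do not force the stud: ease off as soon as you feel it bottom or meet a stop, and leave the loose things lying about alone.

Things in the scene. Friction and masses are not known exactly. Their poses are not given: they have to be found in the camera images.
- enclosure: Fixed blue sheet-metal control box, 300 (x) by 360 (y) by 110 mm high; origin under the middle of its base, z up, -x is the front with the round push buttons. A hatch in its top is closed by the hinged cover.
- cover (a joint): Opening angle of the cover in rad: 0 lies flat and shut on the box, it starts at about 0.35 to 0.7, with the edge nearest the robot raised. A stiff hinge (friction about 0.6 N m, under 4 N at the free edge to push down) holds it wherever it is left.
- cover_hinge (a point): Middle of the hinge line, on the cover's upper face, at the box's far (+x) side. Axes turn with the cover: y along the hinge, -x from the hinge to the free edge, z out of the upper face. When shut, the upper face is level, 113 mm above the bench.
- cover_edge (a point): Middle of the cover's free edge, on its upper face, 200 mm from the hinge line; axes as for cover_hinge. The cover is a blue plate 200 mm (hinge to edge) by 220 mm by 3 mm, flat and bare beside the stud: a good place to press is 15 mm in from this edge and 70 mm to either side of the middle.
- stud: Captive quarter-turn stud in the cover. Head: an upright flat aluminium wing 34 mm long (its x), 10 mm thick (its y), spanning 20 to 50 mm above the cover's upper face while the stud is out; nothing else stands within 50 mm of it. Origin on the stud's axis, level with the cover's upper face while out, sinking as it is pushed; z along the axis, out of the cover.
- stud_top (a point): Middle of the top of the wing, 50 mm above the stud's origin; axes of the stud. A spring pushes the stud out: 6 N at first plus 0.25 N per mm of push, so 7 to 10 N where it bottoms; there the force climbs sharply; 12 N of push always bottoms it, more than 20 N is too hard.
- stud_seat (a point): Point of the cover's upper face on the stud's axis, 35 mm in from the middle of the free edge; it moves with the cover, not with the stud.
- quarter_turn (a joint): Turn of the stud in rad, clockwise seen from above: about 0 (between -0.1 and 0.1, wing pointing from hinge to free edge) at the start, 1.3 to 1.7 locked (wing parallel to the hinge, 1.57); a hard stop ends the turn near 1.7. A free stud turns with under 0.1 N m; the stop should be met with no more than about 0.3 N m.
- relay: Bystander: loose white relay block 58 by 44 by 28 mm standing on top of the box, to the left of the cover. Origin under its middle.
- tape_roll: Bystander: loose roll of blue tape, 100 mm across, 24 mm high, lying flat on the bench. Origin under its middle.
- power_brick: Bystander: loose aluminium power supply 110 by 70 by 38 mm on the bench. Origin under its middle.
- screwdriver: Bystander: loose yellow screwdriver 180 mm long lying on top of the box, to the right of the cover. Origin under its middle.
- stud_tip: Foot of the stud: a 6 mm round tip 25.5 mm below the stud's origin, under a 27 mm cross pin (along the stud's x) that drops into a steel receptacle as the cover shuts. The pin can turn only once pushed 3 to 15 mm in, a depth hidden and different in every box: find it by feel. Near 2 mm deeper the tip bottoms hard. Turned too shallow the pin jams. Turned home it rises 2 mm on release and stays.

How it is judged:
By the outcome, as a careful person would: the job done as asked, in the order asked, and still so for the second after the job is handed in, with the robot touching nothing.
It also fails if it takes over 72 s, if anything falls off the work surface, if the arm or the gripper's body presses on something with over 40 N, if the wrist force passes 120 N, or if a joint passes its speed limit or range.

## Robot

A 6-joint arm with a two-finger parallel gripper is mounted at the origin on the work surface. World frame = base frame: x ahead of the robot, y to its left, z up, the work surface at z = 0. Lengths are in m, angles in degrees, forces in N, time in s.
With the tool pointing down it reaches from about 0.375 to 0.975 m from the base axis. Payload 3.8 kg.
Tool frame: the origin (TCP) lies midway between the tips of the shut fingers; the grasp point (between the pads) lies 19 mm behind it; z points along the fingers, y is the line along which they close (so a half turn about z gives the same grasp; the last joint's range is limited). The gripper opens to 85 mm and grips with 20 to 120 N. Pads are 22 mm wide; open, the fingers measure 114 mm over their backs; the gripper's body (76 mm by 85 mm) begins 54 mm behind the grasp point. The pads swing forward as they close: fully open they stand 13 mm farther back than shut.
Start: joints at [-79.292, 15.12, 91.902, -0, 72.978, -2.114], TCP at [0.15, -0.658, 0.231] pointing down, gripper open.
Joint ranges: [-150.88, 150.88], [-54.13, 125.18], [17.81, 147.31], [-75.09, 255.09], [0, 152.58], [-146.25, 146.25]. Speed limits (degrees/s): [147.25, 147.25, 180, 180, 180, 180].

## Interface

Orientations are given as [roll, pitch, yaw] about the fixed x, y, z axes, in that order (R = Rz(yaw) Ry(pitch) Rx(roll)).
In Python, from bench import env, capture, calibration gives the robot as it stands.
- The arm moves only by the shell command python3 -m creep 'ROWS' [FORCE]. ROWS is text: rows parted by semicolons, each of 7 numbers parted by spaces: the opening, from 0 (shut) to 1 (fully open), then the shift along the tool's x, y, z scaled (see below), then the turn, a rotation vector about the tool's x, y, z scaled (see below). In form: hand tx ty tz rx ry rz; .... A call has 1 to 5 rows; each row shifts and turns the commanded pose from where the row before left it, along the tool's axes as they then stand; what a row does not reach is not made up. The controller multiplies each number of a shift by 0.025 m and each number of a turn by 8 degrees. A row lasts 1/10 s, in which the tool goes at most 50 mm and 8.59 degrees, less where a joint would pass 70% of its speed; a pose out of reach is approached as far as the arm can. A call with a number of a shift or a turn outside -1 to 1 is refused whole. A call with a gripper value outside its range is refused whole. The fingers move at their own pace and stop on an object; FORCE is the grip in N (left out, the last holds). Time passes only in rows, so rows that do not move let the fingers close. It gives the time, the measured TCP pose, the force, the opening and the grip force at its end, in the units of the state.
- env.sense(): the state, without advancing time (a new reading comes with each control period).
- capture(name): name is "scene" or "top"; returns the picture (420x560x3 uint8, red, green, blue); there is no depth.
- calibration(name): a dict with "K" (3x3 intrinsics, pixels), "k1" (the pictures are not rectified: a ray, as slopes to the right and down, at radius r is drawn at 1 + k1 r^2 times it, then the intrinsics apply), "R" (3x3) and "t" (3): a world point X has camera coordinates R X + t. Camera axes: x right, y down, z forward; pixel columns grow to the right and rows downward; lengths in m; the calibration is good to about 2 mm. A picture is of the moment at which its call begins. calibration takes no time and is no camera call.
- env.close_job(): hands the job in; it is judged then, once.
The state is a dict: "clock": time; "q": joint angles; "dq": joint speeds; "joint_efforts": joint torques, N m; "tool_pos": TCP position; "tcp_rot": TCP orientation; "contact_force": force on the tool from outside, world axes, zero at the start; "ft_torque": the same for the moment, N m; "finger_gap": finger opening in m; "gripper_force": force on a finger pad.
Only numpy, scipy, OpenCV 4.12 (cv2) and the standard library are available. Lean on these libraries where they do the work, as an engineer would, in place of code of your own. Each camera call takes 0.05 s, during which the arm holds its last target. There are 200 camera calls.

## Working session

There is one attempt and no reset: what is moved stays moved. The work goes in short steps, Python scripts to look and compute and a shell command to move; the robot and the scene stay as the last step left them, time stands still between calls to the robot, and variables do not carry over. Pictures are saved under pics/ and viewed, at most 10 in all, crops included, and the job is handed in when it is done.

```bash
mkdir -p pics; ls
python3 - <<'E'
from bench import env,capture,calibration
import cv2
for n in("scene","top"):
    cv2.imwrite(f"pics/{n}0.png",capture(n)[:,:,::-1]);c=calibration(n);print(n,c)
print(env.sense())
E
```

```text
pics
scene {'K': array([[434.50769315,   0.        , 281.82894171],
       [  0.        , 434.50769315, 210.65350513],
       [  0.        ,   0.        ,   1.        ]]), 'k1': -0.1090261061953002, 'R': array([[-0.12311912,  0.99218832,  0.02010003],
       [ 0.54720905,  0.08477124, -0.83269207],
       [-0.82789126, -0.09152139, -0.55337139]]), 't': array([ 0.07904207, -0.20395972,  1.7453245 ])}
top {'K': array([[421.94240434,   0.        , 292.76072255],
       [  0.        , 421.94240434, 214.45862588],
       [  0.        ,   0.        ,   1.        ]]), 'k1': -0.0015587632413880692, 'R': array([[-0.0298381 , -0.99949143, -0.01125014],
       [-0.99824348,  0.03037339, -0.05086654],
       [ 0.05118237,  0.00971262, -0.99864209]]), 't': array([0.01507935, 0.58133308, 1.29273929])}
{'clock': 0.1, 'q': array([-7.92913824e+01,  1.51640079e+01,  9.19743319e+01, -7.35337550e-04,
        7.29773943e+01, -2.11241338e+00]), 'dq': array([ 0.03045178, -0.09815171, -0.22656226,  0.01503597, -0.04003099,
       -0.03756772]), 'joint_efforts': array([ 1.90792921e-04, -5.16705859e+01, -3.68589950e+01, -6.63872652e-05,
        6.30801034e-03,  4.13150127e-07]), 'tool_pos': array([ 0.14967768, -0.65751245,  0.23008783]), 'tcp_rot': array([-1.79884319e+02, -3.56377320e-03,  1.28212434e+01]), 'contact_force': array([-0.2791182 , -0.42687407,  0.68493813]), 'ft_torque': array([ 0.0133673 , -0.00875214, -0.00779646]), 'gripper_force': 0.0, 'finger_gap': 0.08509328055983477}
```

View pics/scene0.png

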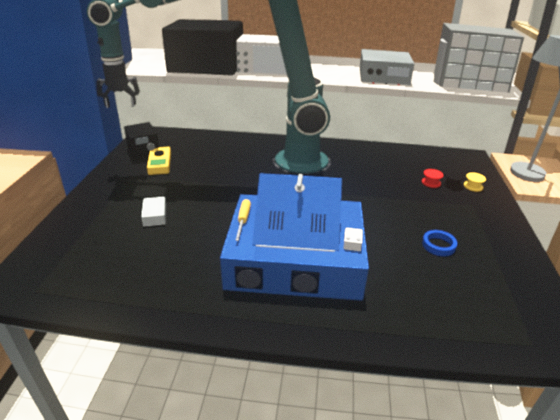

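View pics/top0.png

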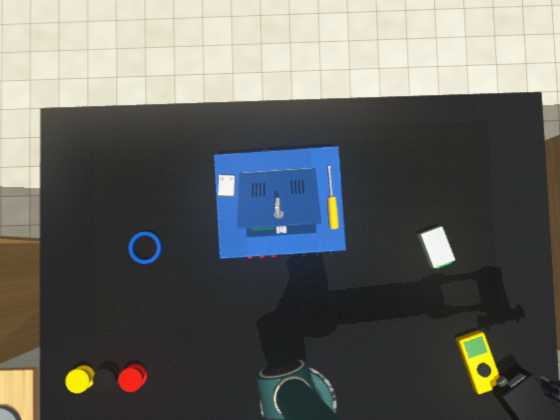

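The scene view shows the cover raised, with free-edge corners near (259,178) and (341,180) and the stud at (299,186). The top view shows the box at about (215-345,147-257), the cover at (237-322,170-228), and the stud at (278,205). I'll enlarge both to pick corners.

Run:
```python
import cv2,numpy as np
a=cv2.imread("pics/top0.png")[140:265,205:355];b=cv2.imread("pics/scene0.png")[165:300,215:375]
a=cv2.resize(a,None,fx=5,fy=5,interpolation=cv2.INTER_CUBIC);b=cv2.resize(b,None,fx=4,fy=4,interpolation=cv2.INTER_CUBIC)
a=cv2.convertScaleAbs(a,alpha=1.3,beta=20)
cv2.imwrite("pics/topc.png",a[:600]);cv2.imwrite("pics/scc.png",b)
```

```text
(no output)
```

View pics/topc.png

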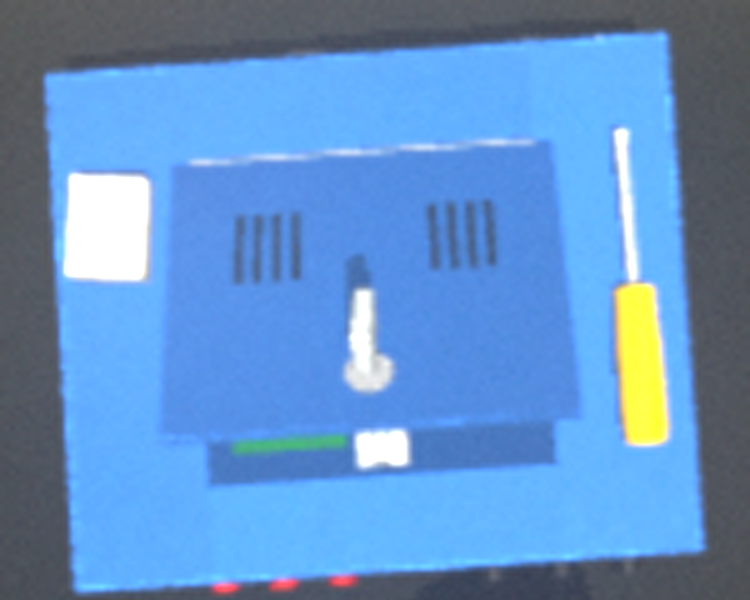

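View pics/scc.png

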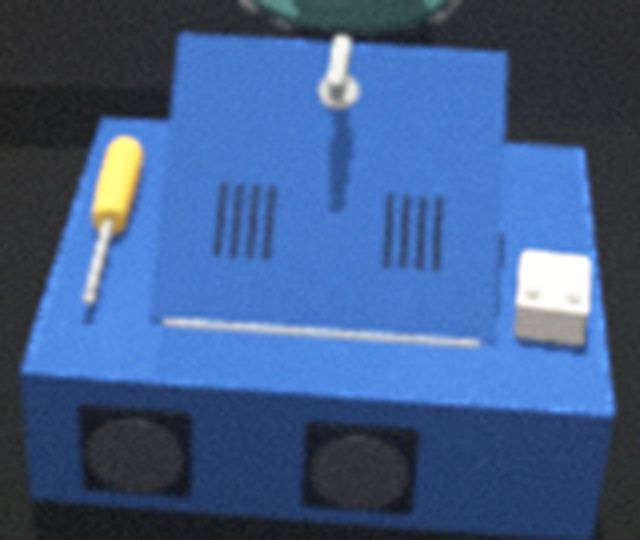

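The top crop shows the hinge ends at (173,165) and (551,141), free-edge corners at (162,440) and (580,416), and box corners at (45,73), (668,33), (705,550) and (77,592). The scene crop shows free-edge corners at (179,33) and (508,50), the stud washer at (338,92) and the wing top at (343,38).

```bash
cat > h.py <<'E'
import numpy as np,cv2
from bench import env,capture,calibration
def ray(n,p):
    c=calibration(n);K=c["K"]
    u=cv2.undistortPoints(np.array([[p]],float),K,np.array([c["k1"],0,0,0,0.]))[0,0]
    R=np.array(c["R"]);return -R.T@c["t"],R.T@np.array([u[0],u[1],1])
def plane(n,p,z):
    o,d=ray(n,p);return o+d*(z-o[2])/d[2]
def tri(pt,ps):
    a,u=ray("top",pt);b,v=ray("scene",ps)
    s=np.linalg.lstsq(np.c_[u,-v],b-a,rcond=None)[0]
    p,q=a+u*s[0],b+v*s[1];return (p+q)/2,np.linalg.norm(p-q)
T=lambda x,y:(205+x/5-.4,140+y/5-.4)
S=lambda x,y:(215+x/4-.4,165+y/4-.4)
E
python3 - <<'E'
from h import *
np.set_printoptions(precision=4,suppress=True)
c=np.array([plane("top",T(*p),.11) for p in[(45,73),(668,33),(705,550),(77,592)]]);print("box",c,c.mean(0))
h=[plane("top",T(*p),.113) for p in[(173,165),(551,141)]];print("hinge",h,np.mean(h,0))
for w,s in[((162,440),(508,50)),((580,416),(179,33)),((368,372),(338,92)),((365,292),(343,40))]:print(tri(T(*w),S(*s)))
e=h[0]-h[1];print("yaw",np.degrees(np.arctan2(-e[0],e[1])))
E
```

```text
box [[ 0.7586  0.2209  0.11  ]
 [ 0.7703 -0.1407  0.11  ]
 [ 0.4716 -0.1513  0.11  ]
 [ 0.4582  0.2087  0.11  ]] [0.6147 0.0344 0.11  ]
hinge [array([0.7021, 0.1475, 0.113 ]), array([ 0.7091, -0.0709,  0.113 ])] [0.7056 0.0383 0.113 ]
(array([0.5407, 0.1419, 0.2323]), np.float64(0.002990194790114169))
(array([ 0.5469, -0.0767,  0.2292]), np.float64(0.0018231001452722248))
(array([0.574 , 0.0338, 0.2091]), np.float64(0.000577465171544723))
(array([0.6107, 0.0346, 0.2684]), np.float64(0.005648077199958226))
yaw 1.8446684784010752
```

```bash
python3 -m creep '0 0 0 -.9 0 0 0;0 0 0 -.9 0 0 0;0 .97 -.94 -.9 0 0 0;0 .97 -.94 0 0 0 0;0 .97 -.94 0 0 0 0'
python3 -m creep '0 .97 -.94 0 0 0 0;0 .97 -.94 0 0 0 0;0 .97 -.94 0 0 0 0;0 .97 -.94 0 0 0 0;0 .97 -.94 0 0 0 0'
python3 -m creep '0 .97 -.94 0 0 0 0;0 .97 -.94 0 0 0 0;0 .97 -.94 0 0 0 0;0 .97 -.94 0 0 0 0;0 .97 -.94 0 0 0 0'
```

```text
clock: 0.6
tool_pos: [0.2055, -0.5728, 0.2995]
tcp_rot: [179.9, -0.0, 12.8]
contact_force: [0.0, 0.4, -0.2]
finger_gap: 0.0125
gripper_force: 0.0
clock: 1.1
tool_pos: [0.2976, -0.4303, 0.2982]
tcp_rot: [-180.0, 0.0, 12.8]
contact_force: [0.2, -0.1, -0.1]
finger_gap: -0.0001
gripper_force: 0.0
clock: 1.6
tool_pos: [0.3897, -0.2889, 0.2984]
tcp_rot: [-180.0, 0.0, 12.8]
contact_force: [0.3, -0.2, -0.2]
finger_gap: -0.0001
gripper_force: 0.0
```

```bash
python3 -m creep '0 .97 -.93 0 0 0 0;0 .97 -.93 0 0 0 0;0 .97 -.93 0 0 0 0;0 .97 -.93 0 0 0 0;0 .97 -.93 0 0 0 0'
python3 -m creep '0 1 -.93 0 0 0 0;0 1 -.93 0 0 0 0;0 1 -.93 0 0 0 0;0 1 -.93 0 0 0 0;0 0 0 0 0 0 -1'
python3 -m creep '0 0 0 0 0 0 -1;0 0 0 0 0 0 -1;0 0 0 0 0 0 -1;0 0 0 0 0 0 -1;0 0 0 0 0 0 -1'
python3 -m creep '0 0 0 0 0 0 -1;0 0 0 0 0 0 -1;0 0 0 0 0 0 -1;0 0 0 0 0 0 -1;0 0 0 0 0 0 -1'
python3 -m creep '0 0 0 0 0 0 -1;0 0 0 0 0 0 -1;0 0 0 0 0 0 -1;0 0 0 0 0 0 -1;0 0 0 0 0 0 -1'
python3 -m creep '0 0 0 0 0 0 -1;0 0 0 0 0 0 -1;0 0 0 0 0 0 -1;0 0 0 0 0 0 -1;0 0 0 0 0 0 -1'
python3 -m creep '0 0 0 0 0 0 0'; python3 -c "
from bench import env;s=env.sense();print(s['q'],s['contact_force'],s['tool_pos'])"
```

```text
clock: 2.1
tool_pos: [0.4821, -0.1487, 0.2983]
tcp_rot: [-180.0, 0.0, 12.8]
contact_force: [1.2, 0.6, 1.0]
finger_gap: -0.0001
gripper_force: 0.0
clock: 2.6
tool_pos: [0.5601, -0.0338, 0.2979]
tcp_rot: [-179.9, -0.0, 21.2]
contact_force: [-0.3, -0.8, 0.9]
finger_gap: -0.0001
gripper_force: 0.0
clock: 3.1
tool_pos: [0.5583, -0.0371, 0.2981]
tcp_rot: [-179.9, 0.0, 61.2]
contact_force: [0.1, -0.4, -0.1]
finger_gap: -0.0003
gripper_force: 0.0
clock: 3.6
tool_pos: [0.5583, -0.0371, 0.2981]
tcp_rot: [-179.9, -0.0, 101.2]
contact_force: [-0.0, 0.4, 0.3]
finger_gap: 0.0001
gripper_force: 0.0
clock: 4.1
tool_pos: [0.5583, -0.0371, 0.2981]
tcp_rot: [-180.0, -0.1, 141.2]
contact_force: [-0.2, 0.4, 0.5]
finger_gap: 0.0003
gripper_force: 0.0
clock: 4.6
tool_pos: [0.5583, -0.0371, 0.2981]
tcp_rot: [180.0, -0.1, -178.8]
contact_force: [0.2, -0.6, -0.3]
finger_gap: 0.0003
gripper_force: 0.0
clock: 4.7
tool_pos: [0.5583, -0.0371, 0.2982]
tcp_rot: [180.0, -0.1, -179.2]
contact_force: [0.2, 0.0, -0.3]
finger_gap: 0.0002
gripper_force: 0.0
[-6.35562735e+00  6.26263404e-01  1.01250082e+02  2.04991513e-03
  7.81869540e+01 -9.72002434e+01] [ 0.16509894  0.03273536 -0.27546473] [ 0.55832601 -0.03712226  0.29817553]
```

```bash
python3 -m creep '0 -.28 0 .8 0 0 -.12;0 0 0 .8 0 0 0;0 0 0 .8 0 0 0;0 0 0 .2 0 0 0;0 0 0 0 0 0 0'
python3 -m creep '0 0 0 .08 0 0 0;0 0 0 .08 0 0 0;0 0 0 .08 0 0 0;0 0 0 0 0 0 0'
```

```text
clock: 5.2
tool_pos: [0.5648, -0.037, 0.2325]
tcp_rot: [180.0, -0.2, -178.3]
contact_force: [0.4, 0.5, 0.5]
finger_gap: 0.0001
gripper_force: 0.0
clock: 5.6
tool_pos: [0.5658, -0.0371, 0.2281]
tcp_rot: [-180.0, 0.0, -178.2]
contact_force: [0.2, 0.7, -0.3]
finger_gap: -0.0001
gripper_force: 0.0
```

```bash
python3 -m creep '0 .03 0 .08 0 0 0;0 .03 0 .08 0 0 0;0 .03 0 .08 0 0 0;0 .03 0 .08 0 0 0'
python3 -m creep '0 .06 0 .1 0 0 0;0 .06 0 .1 0 0 0;0 .06 0 .1 0 0 0;0 .06 0 .1 0 0 0;0 .06 0 .1 0 0 0'
```

```text
clock: 6.0
tool_pos: [0.5628, -0.0372, 0.22]
tcp_rot: [-180.0, 0.0, -178.2]
contact_force: [0.1, 0.4, 1.7]
finger_gap: 0.0
gripper_force: 0.7
clock: 6.5
tool_pos: [0.555, -0.0374, 0.207]
tcp_rot: [-180.0, -0.0, -178.2]
contact_force: [0.5, 0.0, 1.6]
finger_gap: -0.0001
gripper_force: 0.7
```

```bash
python3 -m creep '0 .07 0 .14 0 0 0;0 .07 0 .14 0 0 0;0 .07 0 .14 0 0 0;0 .07 0 .14 0 0 0;0 .07 0 .14 0 0 0'
python3 -m creep '0 .06 0 .14 0 0 0;0 .06 0 .14 0 0 0;0 .06 0 .14 0 0 0;0 .06 0 .14 0 0 0;0 .06 0 .14 0 0 0'
python3 -m creep '0 .03 0 .12 0 0 0;0 .03 0 .12 0 0 0;0 .03 0 .12 0 0 0;0 .03 0 .12 0 0 0;0 .03 0 .12 0 0 0'
python3 -m creep '0 .02 0 .12 0 0 0;0 .02 0 .12 0 0 0;0 .02 0 .12 0 0 0;0 .02 0 .12 0 0 0;0 0 0 .12 0 0 0'
```

```text
clock: 7.0
tool_pos: [0.5462, -0.0377, 0.1894]
tcp_rot: [180.0, -0.0, -178.2]
contact_force: [0.1, 0.0, 0.9]
finger_gap: 0.0001
gripper_force: 0.6
clock: 7.5
tool_pos: [0.5391, -0.0379, 0.1721]
tcp_rot: [-180.0, 0.0, -178.2]
contact_force: [-0.2, -0.9, 1.2]
finger_gap: -0.0
gripper_force: 0.6
clock: 8.0
tool_pos: [0.535, -0.038, 0.157]
tcp_rot: [180.0, -0.0, -178.2]
contact_force: [-0.6, -1.0, 2.0]
finger_gap: -0.0001
gripper_force: 0.5
clock: 8.5
tool_pos: [0.5331, -0.0381, 0.142]
tcp_rot: [180.0, -0.0, -178.2]
contact_force: [-0.2, 0.4, 1.2]
finger_gap: -0.0
gripper_force: 0.5
```

```bash
python3 -m creep '0 .01 0 .1 0 0 0;0 .01 0 .1 0 0 0;0 .01 0 .1 0 0 0;0 .01 0 .1 0 0 0;0 .01 0 .1 0 0 0'
python3 -m creep '0 .01 0 .08 0 0 0;0 0 0 .08 0 0 0;0 0 0 .08 0 0 0;0 0 0 .06 0 0 0;0 0 0 .06 0 0 0'
```

```text
clock: 9.0
tool_pos: [0.5319, -0.0382, 0.1296]
tcp_rot: [180.0, -0.0, -178.2]
contact_force: [-1.6, 0.3, 1.1]
finger_gap: -0.0006
gripper_force: 0.5
clock: 9.5
tool_pos: [0.5317, -0.0381, 0.1207]
tcp_rot: [180.0, -0.0, -178.2]
contact_force: [-0.6, -0.1, 0.7]
finger_gap: 0.0002
gripper_force: 0.5
```

```bash
python3 -m creep '0 0 0 .05 0 0 0;0 0 0 .05 0 0 0'
python3 -m creep '0 0 0 .03 0 0 0;0 0 0 .03 0 0 0'
```

```text
clock: 9.7
tool_pos: [0.5317, -0.0381, 0.1182]
tcp_rot: [180.0, 0.0, -178.2]
contact_force: [-1.9, 0.7, 0.6]
finger_gap: -0.0001
gripper_force: 0.5
clock: 9.9
tool_pos: [0.5317, -0.0382, 0.1167]
tcp_rot: [180.0, -0.0, -178.2]
contact_force: [-0.0, 0.3, 1.5]
finger_gap: 0.0002
gripper_force: 0.5
```

```bash
python3 -m creep '0 0 0 .04 0 0 0;0 0 0 .04 0 0 0'
python3 -m creep '0 0 0 .03 0 0 0;0 0 0 .03 0 0 0'
```

```text
clock: 10.1
tool_pos: [0.5317, -0.0381, 0.1148]
tcp_rot: [-180.0, 0.0, -178.2]
contact_force: [-0.2, 0.1, 0.5]
finger_gap: 0.0001
gripper_force: 0.5
clock: 10.3
tool_pos: [0.5317, -0.0382, 0.1132]
tcp_rot: [-180.0, -0.0, -178.2]
contact_force: [0.3, 0.5, 0.7]
finger_gap: 0.0
gripper_force: 0.5
```

```bash
python3 -m creep '0 0 0 .02 0 0 0;0 0 0 .02 0 0 0'
```

```text
clock: 10.5
tool_pos: [0.5317, -0.0382, 0.113]
tcp_rot: [-180.0, -0.0, -178.2]
contact_force: [-4.5, -0.7, 8.6]
finger_gap: 0.0004
gripper_force: 4.1
```

```bash
python3 -m creep '0 0 0 -.1 0 0 0;0 0 0 -.5 0 0 0;0 0 -.6 -.9 0 0 0;1 0 -.9 -.9 0 0 0;1 0 -.9 -.9 0 0 0'; python3 -m creep '1 0 -.6 -.6 0 0 0;1 0 0 0 0 0 0'
python3 - <<'E'
from h import *
t=capture("top")[:,:,::-1];s=capture("scene")[:,:,::-1]
cv2.imwrite("pics/t1.png",t);cv2.imwrite("pics/s1.png",s)
a=cv2.resize(t[190:265,230:330],None,fx=6,fy=6,interpolation=cv2.INTER_CUBIC);b=cv2.resize(s[165:265,230:330],None,fx=4.5,fy=4.5,interpolation=cv2.INTER_CUBIC)
cv2.imwrite("pics/t1c.png",np.vstack([cv2.resize(a,(600,450))]));cv2.imwrite("pics/s1c.png",b)
E
```

```text
clock: 11.0
tool_pos: [0.5338, -0.0985, 0.1964]
tcp_rot: [-180.0, 0.1, -178.2]
contact_force: [0.3, -0.9, 0.4]
finger_gap: 0.0282
gripper_force: 0.0
clock: 11.2
tool_pos: [0.5361, -0.1151, 0.2132]
tcp_rot: [-179.9, 0.3, -178.3]
contact_force: [-0.1, 0.5, -0.3]
finger_gap: 0.058
gripper_force: 0.0
```

View pics/t1c.png

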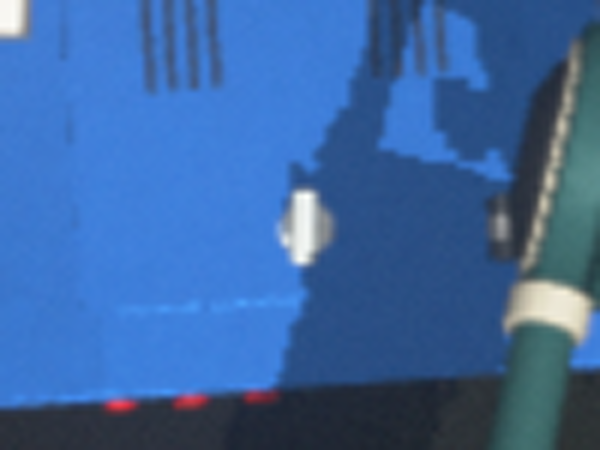

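View pics/s1c.png

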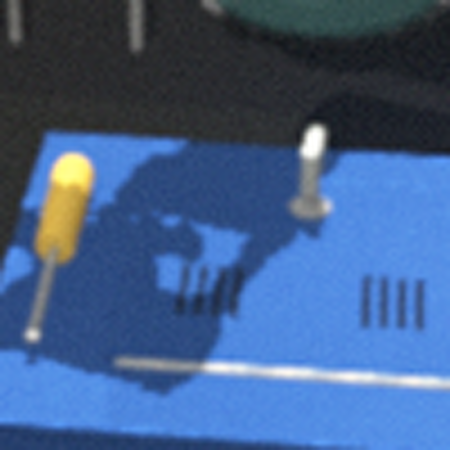

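The cover lies shut. The wing shows upright at about (304,227) in the top crop, pointing hinge-to-edge. I'll measure it.

Run:
```python
from h import *
t=cv2.imread("pics/t1.png")
m=np.zeros(t.shape[:2],np.uint8);m[215:240,270:292]=(t.min(2)[215:240,270:292]>195)
ys,xs=np.nonzero(m);print(len(xs));w=np.array([plane("top",(x,y),.163)[:2] for x,y in zip(xs,ys)])
c=w.mean(0);l,v=np.linalg.eigh(np.cov((w-c).T));d=v[:,1]
print(c,np.degrees(np.arctan(d[1]/d[0])),np.ptp(w,0),np.sqrt(l*12))
s=cv2.imread("pics/s1.png");m2=s.min(2)[185:205,290:310]>200
print(plane("top",(230+304/6-.4,190+227/6-.4),.163))
print(plane("scene",(230+313/4.5-.4,165+142/4.5-.4),.163))
print(env.sense()['tool_pos'])
```

```text
37
[0.53946434 0.03292523] -6.129490656582265 [0.03024833 0.01159746] [0.00991059 0.0314822 ]
[0.53934    0.03145428 0.163     ]
[0.54231546 0.03269809 0.163     ]
[ 0.53391376 -0.11292999  0.20964138]
```

```bash
python3 -m creep '1 -.07 .97 0 0 0 0;1 -.07 .97 0 0 0 0;1 -.07 .97 0 0 0 0;1 -.07 .97 0 0 0 0;1 -.07 .97 0 0 0 0'
python3 -m creep '1 -.07 .97 0 0 0 0;1 0 0 0 0 0 .7;1 0 0 .8 0 0 0;1 0 0 .8 0 0 0;1 0 0 0 0 0 0'
python3 - <<'E'
from h import *
s=env.sense();print(s["tool_pos"],s["tcp_rot"],s["q"][5])
E
```

```text
clock: 11.8
tool_pos: [0.5374, 0.0105, 0.2076]
tcp_rot: [180.0, -0.2, -178.2]
contact_force: [-0.5, -0.7, -0.7]
finger_gap: 0.0858
gripper_force: 0.0
clock: 12.3
tool_pos: [0.5359, 0.0338, 0.1648]
tcp_rot: [-180.0, -0.5, 176.3]
contact_force: [-0.6, 0.2, -0.8]
finger_gap: 0.0849
gripper_force: 0.0
[0.53590634 0.03380073 0.16477981] [-179.98053054   -0.5482818   176.25833915] -85.3358867206522
```

```bash
python3 -m creep '1 0 0 .5 0 0 0;1 0 0 .5 0 0 0;1 0 0 0 0 0 0;1 0 0 0 0 0 0'
python3 - <<'E'
from h import *
s=capture("scene")[:,:,::-1]
cv2.imwrite("pics/s2.png",cv2.resize(s[120:280,210:370],None,fx=3.5,fy=3.5,interpolation=cv2.INTER_CUBIC))
E
```

```text
clock: 12.7
tool_pos: [0.5398, 0.0326, 0.1445]
tcp_rot: [180.0, -0.0, 176.2]
contact_force: [0.7, -0.5, 0.3]
finger_gap: 0.0855
gripper_force: 0.0
```

View pics/s2.png

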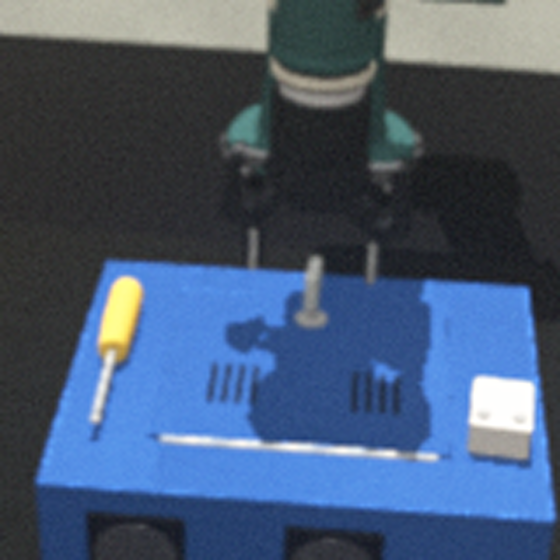

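The wing at (314,270) sits centred between the fingers at (253,248) and (372,262). Next I'll lower slightly and close softly.

```bash
python3 -m creep '1 0 0 .26 0 0 0;.3 0 0 0 0 0 0;.3 0 0 0 0 0 0;.3 0 0 0 0 0 0;.3 0 0 0 0 0 0' 25
python3 -m creep '.18 0 0 0 0 0 0;.18 0 0 0 0 0 0;.1 0 0 0 0 0 0;.1 0 0 0 0 0 0;0 0 0 0 0 0 0'
python3 -m creep '0 0 0 0 0 0 0;0 0 0 0 0 0 0;0 0 0 0 0 0 0' 
python3 -c "
from bench import env;s=env.sense();print(s['ft_torque'],s['tool_pos'])"
```

```text
clock: 13.25
tool_pos: [0.5402, 0.0326, 0.1385]
tcp_rot: [180.0, 0.0, 176.2]
contact_force: [0.0, -0.1, -0.2]
finger_gap: 0.0282
gripper_force: 0.0
clock: 13.75
tool_pos: [0.5401, 0.0329, 0.1385]
tcp_rot: [180.0, 0.0, 176.2]
contact_force: [-0.8, 1.6, 0.2]
finger_gap: 0.0093
gripper_force: 25.4
clock: 14.05
tool_pos: [0.5401, 0.0329, 0.1384]
tcp_rot: [180.0, 0.0, 176.2]
contact_force: [-0.7, 2.8, 2.4]
finger_gap: 0.0094
gripper_force: 25.5
[ 0.45603065  0.05351537 -0.00210373] [0.54010904 0.03286366 0.13844206]
```

```bash
python3 -m creep '0 0 .02 0 0 0 0;0 0 0 0 0 0 0;0 0 0 0 0 0 0' 60
for i in 1; do python3 -m creep '0 0 0 .04 0 0 0;0 0 0 0 0 0 0'; done
python3 -m creep '0 0 0 .04 0 0 0;0 0 0 0 0 0 0'
python3 -m creep '0 0 0 .04 0 0 0;0 0 0 0 0 0 0'
python3 -c "
from bench import env;s=env.sense();print(s['ft_torque'],s['tool_pos'])"
```

```text
clock: 14.35
tool_pos: [0.5401, 0.033, 0.1386]
tcp_rot: [-180.0, 0.0, 176.2]
contact_force: [-1.0, 1.3, 3.4]
finger_gap: 0.0084
gripper_force: 63.8
clock: 14.55
tool_pos: [0.5402, 0.0329, 0.1377]
tcp_rot: [-180.0, 0.0, 176.2]
contact_force: [-0.7, 0.1, 5.1]
finger_gap: 0.0086
gripper_force: 64.1
clock: 14.75
tool_pos: [0.5402, 0.0329, 0.1367]
tcp_rot: [-180.0, 0.0, 176.2]
contact_force: [-1.9, 0.2, 5.8]
finger_gap: 0.009
gripper_force: 64.1
clock: 14.95
tool_pos: [0.5402, 0.0329, 0.1358]
tcp_rot: [-180.0, 0.0, 176.2]
contact_force: [-1.0, -0.1, 5.0]
finger_gap: 0.0089
gripper_force: 64.2
[-0.0188332   0.30181704  0.0321866 ] [0.54017843 0.03293371 0.13580181]
```

```bash
cat > chk.py <<'E'
import sys
from bench import env
s=env.sense();f=s["contact_force"][2];print("fz",round(f,2),"z",round(s["tool_pos"][2],5));sys.exit(f>9.8)
E
python3 -m creep '0 0 0 .02 0 0 0;0 0 0 0 0 0 0' >/dev/null && python3 chk.py &&
python3 -m creep '0 0 0 .02 0 0 0;0 0 0 0 0 0 0' >/dev/null && python3 chk.py &&
python3 -m creep '0 0 0 .02 0 0 0;0 0 0 0 0 0 0' >/dev/null && python3 chk.py &&
python3 -m creep '0 0 0 .02 0 0 0;0 0 0 0 0 0 0' >/dev/null && python3 chk.py &&
python3 -m creep '0 0 0 .02 0 0 0;0 0 0 0 0 0 0' >/dev/null && python3 chk.py &&
python3 -m creep '0 0 0 .02 0 0 0;0 0 0 0 0 0 0' >/dev/null && python3 chk.py
```

```text
fz 5.31 z 0.13536False
```

```bash
sed -i 's/sys.exit(f>9.8)/sys.exit(int(f>9.8))/' chk.py
python3 -m creep '0 0 0 .02 0 0 0;0 0 0 0 0 0 0' >/dev/null && python3 chk.py &&
python3 -m creep '0 0 0 .02 0 0 0;0 0 0 0 0 0 0' >/dev/null && python3 chk.py &&
python3 -m creep '0 0 0 .02 0 0 0;0 0 0 0 0 0 0' >/dev/null && python3 chk.py &&
python3 -m creep '0 0 0 .02 0 0 0;0 0 0 0 0 0 0' >/dev/null && python3 chk.py &&
python3 -m creep '0 0 0 .02 0 0 0;0 0 0 0 0 0 0' >/dev/null && python3 chk.py &&
python3 -m creep '0 0 0 .02 0 0 0;0 0 0 0 0 0 0' >/dev/null && python3 chk.py
```

```text
fz 5.63 z 0.1349
fz 5.7 z 0.13442
fz 6.9 z 0.13396
fz 6.47 z 0.13347
fz 6.56 z 0.13297
fz 6.4 z 0.13251
```

```bash
python3 -m creep '0 0 0 .02 0 0 0;0 0 0 0 0 0 0' >/dev/null && python3 chk.py &&
python3 -m creep '0 0 0 .02 0 0 0;0 0 0 0 0 0 0' >/dev/null && python3 chk.py &&
python3 -m creep '0 0 0 .02 0 0 0;0 0 0 0 0 0 0' >/dev/null && python3 chk.py &&
python3 -m creep '0 0 0 .02 0 0 0;0 0 0 0 0 0 0' >/dev/null && python3 chk.py &&
python3 -m creep '0 0 0 .02 0 0 0;0 0 0 0 0 0 0' >/dev/null && python3 chk.py &&
python3 -m creep '0 0 0 .02 0 0 0;0 0 0 0 0 0 0' >/dev/null && python3 chk.py &&
python3 -m creep '0 0 0 .02 0 0 0;0 0 0 0 0 0 0' >/dev/null && python3 chk.py &&
python3 -m creep '0 0 0 .02 0 0 0;0 0 0 0 0 0 0' >/dev/null && python3 chk.py
```

```text
fz 6.84 z 0.13199
fz 6.86 z 0.13156
fz 6.7 z 0.13107
fz 6.96 z 0.13059
fz 8.2 z 0.13011
fz 8.27 z 0.12964
fz 7.65 z 0.12915
fz 8.69 z 0.12868
```

```bash
sed -i 's/9.8/10.5/' chk.py
python3 -m creep '0 0 0 .02 0 0 0;0 0 0 0 0 0 0' >/dev/null && python3 chk.py &&
python3 -m creep '0 0 0 .02 0 0 0;0 0 0 0 0 0 0' >/dev/null && python3 chk.py &&
python3 -m creep '0 0 0 .02 0 0 0;0 0 0 0 0 0 0' >/dev/null && python3 chk.py &&
python3 -m creep '0 0 0 .02 0 0 0;0 0 0 0 0 0 0' >/dev/null && python3 chk.py &&
python3 -m creep '0 0 0 .02 0 0 0;0 0 0 0 0 0 0' >/dev/null && python3 chk.py &&
python3 -m creep '0 0 0 .02 0 0 0;0 0 0 0 0 0 0' >/dev/null && python3 chk.py &&
python3 -m creep '0 0 0 .02 0 0 0;0 0 0 0 0 0 0' >/dev/null && python3 chk.py &&
python3 -m creep '0 0 0 .02 0 0 0;0 0 0 0 0 0 0' >/dev/null && python3 chk.py
```

```text
fz 7.61 z 0.12818
fz 6.98 z 0.12772
fz 9.53 z 0.12738
fz 10.98 z 0.12735
```

```bash
cat > st.py <<'E'
from bench import env
s=env.sense();print("F",s["contact_force"].round(2),"T",s["ft_torque"].round(3),"z",s["tool_pos"].round(4),"yaw",s["tcp_rot"][2].round(2))
E
python3 -m creep '0 0 0 -.03 0 0 0;0 0 0 0 0 0 0' >/dev/null; python3 st.py
python3 -m creep '0 0 0 0 0 0 .3;0 0 0 0 0 0 .3;0 0 0 0 0 0 0' >/dev/null; python3 st.py
python3 -m creep '0 0 0 0 0 0 .3;0 0 0 0 0 0 .3;0 0 0 0 0 0 0' >/dev/null; python3 st.py
```

```text
F [-2.31  0.55  8.4 ] T [-0.022  0.552  0.047] z [0.5402 0.033  0.1277] yaw 176.19
F [-2.71 -1.09  8.46] T [ 0.003  0.53  -0.01 ] z [0.5402 0.0329 0.1276] yaw 171.33
F [-2.14  0.04  8.48] T [-0.019  0.575  0.008] z [0.5402 0.0329 0.1276] yaw 166.53
```

```bash
python3 -m creep '0 0 0 0 0 0 .5;0 0 0 0 0 0 .5;0 0 0 0 0 0 .5;0 0 0 0 0 0 .5;0 0 0 0 0 0 .5' >/dev/null; python3 st.py
python3 -m creep '0 0 0 0 0 0 .5;0 0 0 0 0 0 .5;0 0 0 0 0 0 .5;0 0 0 0 0 0 .5;0 0 0 0 0 0 .5' >/dev/null; python3 st.py
```

```text
F [-3.98 -0.59  8.61] T [-0.135  0.546 -0.032] z [0.5401 0.0327 0.1275] yaw 146.43
F [-2.97 -0.23  8.06] T [-0.178  0.604  0.045] z [0.5399 0.0326 0.1274] yaw 126.43
```

```bash
python3 -m creep '0 0 0 0 0 0 .5;0 0 0 0 0 0 .5;0 0 0 0 0 0 .5;0 0 0 0 0 0 .5;0 0 0 0 0 0 0' >/dev/null; python3 st.py
python3 -m creep '0 0 0 0 0 0 .3;0 0 0 0 0 0 .3;0 0 0 0 0 0 0' >/dev/null; python3 st.py
```

```text
F [-3.35 -1.29  8.49] T [-0.158  0.58   0.012] z [0.5399 0.0326 0.1274] yaw 110.5
F [-3.52 -1.93  8.7 ] T [-0.202  0.603 -0.019] z [0.5398 0.0326 0.1274] yaw 105.74
```

```bash
python3 -m creep '0 0 0 0 0 0 .25;0 0 0 0 0 0 .25;0 0 0 0 0 0 0' >/dev/null; python3 st.py
python3 -m creep '0 0 0 0 0 0 .25;0 0 0 0 0 0 .25;0 0 0 0 0 0 0' >/dev/null; python3 st.py
```

```text
F [-3.72 -1.09  8.55] T [-0.175  0.686  0.015] z [0.5398 0.0326 0.1274] yaw 101.74
F [-3.38 -0.75  8.14] T [-0.164  0.691 -0.011] z [0.5398 0.0326 0.1274] yaw 97.75
```

```bash
python3 -m creep '0 0 0 0 0 0 .25;0 0 0 0 0 0 .25;0 0 0 0 0 0 0' >/dev/null; python3 st.py
python3 -m creep '0 0 0 -.02 0 0 0;0 0 0 -.02 0 0 0;0 0 0 -.02 0 0 0;0 0 0 0 0 0 0' >/dev/null; python3 st.py
```

```text
F [-3.44 -0.73  8.4 ] T [-0.206  0.662 -0.03 ] z [0.5398 0.0326 0.1274] yaw 93.75
F [-3.16 -1.58  8.08] T [-0.161  0.644 -0.01 ] z [0.5397 0.0326 0.1288] yaw 93.78
```

```bash
python3 -m creep '0 0 0 -.02 0 0 0;0 0 0 0 0 0 0' >/dev/null; python3 st.py
python3 -m creep '0 0 0 -.02 0 0 0;0 0 0 0 0 0 0' >/dev/null; python3 st.py
```

```text
F [-4.33 -0.79  8.37] T [-0.188  0.647  0.019] z [0.5397 0.0326 0.1293] yaw 93.78
F [-3.7  -1.95  7.86] T [-0.192  0.649 -0.039] z [0.5397 0.0326 0.1297] yaw 93.79
```

```bash
python3 -m creep '0 0 0 -.02 0 0 0;0 0 0 0 0 0 0' >/dev/null; python3 st.py
python3 -m creep '0 0 0 -.02 0 0 0;0 0 0 0 0 0 0' >/dev/null; python3 st.py
```

```text
F [-3.26 -1.46  8.06] T [-0.199  0.689  0.018] z [0.5397 0.0326 0.1302] yaw 93.78
F [-3.83 -0.63  6.8 ] T [-0.223  0.64  -0.069] z [0.5397 0.0326 0.1307] yaw 93.78
```

```bash
python3 -m creep '0 0 0 -.02 0 0 0;0 0 0 0 0 0 0' >/dev/null; python3 st.py
python3 -m creep '0 0 0 -.02 0 0 0;0 0 0 0 0 0 0' >/dev/null; python3 st.py
```

```text
F [-3.38 -1.73  7.57] T [-0.121  0.592 -0.053] z [0.5398 0.0326 0.1312] yaw 93.79
F [-2.8  -1.31  5.76] T [-0.259  0.53  -0.016] z [0.5397 0.0326 0.1313] yaw 93.79
```

```bash
python3 -m creep '0 0 0 -.02 0 0 0;0 0 0 0 0 0 0' >/dev/null; python3 st.py
python3 -m creep '0 0 0 -.015 0 0 0;0 0 0 0 0 0 0' >/dev/null; python3 st.py
```

```text
F [-3.1  -2.04  4.35] T [-0.393  0.445 -0.034] z [0.5397 0.0327 0.1313] yaw 93.79
F [-1.82 -3.41  1.69] T [-0.586  0.282  0.049] z [0.5397 0.0327 0.1314] yaw 93.79
```

Lifting no longer raises the stud, so it's locked. I'll open, back away and check.

```bash
python3 -m creep '.3 0 0 0 0 0 0;.6 0 0 0 0 0 0;1 0 0 0 0 0 0;1 0 0 0 0 0 0;1 0 0 0 0 0 0'
python3 -m creep '1 0 0 0 0 0 0;1 0 0 0 0 0 0;1 0 0 -.5 0 0 0;1 0 0 -.9 0 0 0;1 0 0 -.9 0 0 0'
python3 -m creep '1 0 0 -.9 0 0 0;1 1 0 -.9 0 0 0;1 1 0 0 0 0 0;1 1 0 0 0 0 0;1 1 0 0 0 0 0'
python3 -m creep '1 1 0 0 0 0 0;1 1 0 0 0 0 0;1 0 0 0 0 0 0;1 0 0 0 0 0 0' | head -2
python3 - <<'E'
from h import *
t=capture("top")[:,:,::-1];s=capture("scene")[:,:,::-1]
cv2.imwrite("pics/t3.png",t)
a=cv2.resize(t[140:265,205:355],(480,400),interpolation=cv2.INTER_CUBIC);b=cv2.resize(s[165:300,215:320],(311,400),interpolation=cv2.INTER_CUBIC)
cv2.imwrite("pics/c3.png",np.hstack([a,b]))
E
```

```text
clock: 24.75
tool_pos: [0.5401, 0.0333, 0.132]
tcp_rot: [180.0, -0.0, 93.8]
contact_force: [-0.7, -0.8, 0.2]
finger_gap: 0.08
gripper_force: 0.0
clock: 25.25
tool_pos: [0.5398, 0.0331, 0.1905]
tcp_rot: [-180.0, -0.0, 93.8]
contact_force: [-0.4, -0.2, -0.9]
finger_gap: 0.0856
gripper_force: 0.0
clock: 25.75
tool_pos: [0.5338, 0.1339, 0.2361]
tcp_rot: [179.9, -0.0, 93.8]
contact_force: [-0.4, -0.7, -0.7]
finger_gap: 0.0853
gripper_force: 0.0
clock: 26.15
tool_pos: [0.5302, 0.1831, 0.2352]
```

View pics/c3.png

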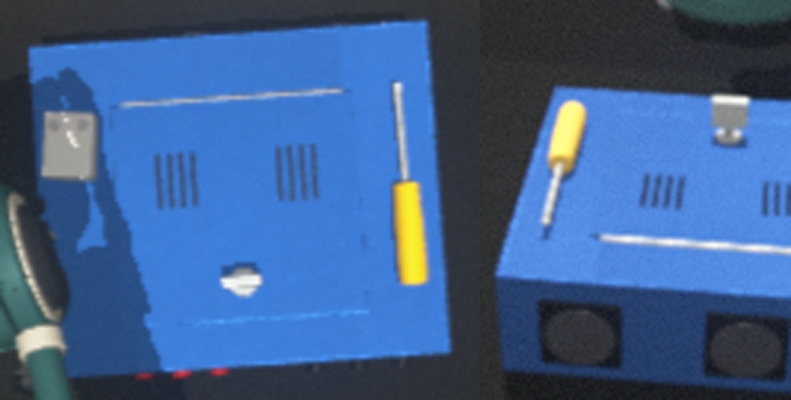

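The cover lies flat. The wing, at (241,279) in the left panel and (730,110) in the right, is now parallel to the hinge and sits low. The relay and screwdriver haven't moved.

```bash
python3 -c "
from bench import env;print(env.close_job())"
```

```text
the job is handed in; nothing more can be done
None
```

The cover is shut and the stud was pushed in, turned about a quarter turn clockwise and released; it stayed down and the final pictures show it locked, and the job is handed in at about 26 s.

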